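# Overhang a plate blank on the channel ledge for edge filing

## Robot

A 6-joint arm with a two-finger parallel gripper is mounted at the origin on the work surface. World frame = base frame: x ahead of the robot, y to its left, z up, the work surface at z = 0. Lengths are in m, angles in rad, forces in N, time in s.
With the tool pointing down it reaches from about 0.35 to 0.775 m from the base axis. Payload 5.5 kg.
Tool frame: the origin (TCP) lies between the finger pads; the fingertips stand env.nose_length ahead of it and the grasp point (between the pads) lies 8 mm behind it (env.nose_length is the distance from the TCP to the fingertips, in m); z points along the fingers, y is the direction in which the jaws open and shut (so a half turn about z gives the same grasp; the last joint's range is limited). The gripper opens to 85 mm and grips with 20 to 120 N. Pads are 22 mm wide; open, the fingers measure 114 mm over their backs; the gripper's body (76 mm by 85 mm) begins 54 mm behind the grasp point. The pads swing forward as they close: fully open they stand 13 mm farther back than shut.
Start: joints at [1.034, 0.313, 0.046, 1.304, 0, 1.431], TCP at [0.222, 0.53, 0.216] pointing down, gripper open.
Joint ranges: [-2.76, 2.76], [-0.86, 1.69], [-1.03, 1.26], [-2.2, 2.34], [-1.47, 1.5], [-3.14, 3.14]. Speed limits (rad/s): [2.57, 2.57, 3.14, 3.14, 3.14, 3.14].

## Interface

Orientations are given as a unit quaternion [w, x, y, z].
In Python, from workcell import env gives the robot as it stands. The module is installed in compiled form; this text tells all that it offers.
- The arm moves only by the shell command python3 -m creep 'ROWS' [FORCE]. ROWS is a JSON object of lists of equal length, an entry for each row: "hand": the finger opening in mm, from 0 to 85.4; "delta_pos": the shift along the tool's x, y, z scaled (see below), a list of three; "turn": the turn about the tool's z scaled (see below). In form: {"hand": [hand, ...], "delta_pos": [[dx, dy, dz], ...], "turn": [turn, ...]}. A call has exactly 5 rows; each row shifts and turns the commanded pose from where the row before left it, along the tool's axes as they then stand; what a row does not reach is not made up. The controller multiplies each number of a shift by 0.8 m and each number of a turn by 5 degrees. A row lasts 1/12 s, in which the tool goes at most 41.7 mm and 7.16 degrees, less where a joint would pass 70% of its speed; a pose out of reach is approached as far as the arm can. A call with a number of a shift or a turn outside -1 to 1 is refused whole. A call with a gripper value outside its range is refused whole. The fingers move at their own pace and stop on an object; FORCE is the grip in N (left out, the last holds). Time passes only in rows, so rows that do not move let the fingers close, or fill a call up. It gives the time, the measured TCP pose, the force and the opening at its end, in the units of the state.
- env.get_state(): the state, without advancing time (a new reading comes with each control period).
- env.read_camera(name): name is "scene" or "top" or "wrist"; returns a dict with "pixels" (400x640x3 uint8, red, green, blue), "depth" (400x640 float32, m along the optical axis (not along the pixel's ray), 0 where there is no reading), "fx", "fy", "cx", "cy" (pixels), "origin" and "orientation" of the camera in the world. Camera axes: x right, y down, z forward; pixel columns grow to the right and rows downward; lengths in m; the calibration is good to about 2 mm. A picture is of the moment at which its call begins.
- env.hand_in(): hands the job in, once; it reports no verdict.
Trained networks look in the newest picture that a camera, given by its name, has taken for a name from the list of things; names that differ only in an ending like _2 or _b are one class to them, and where a whole thing is asked for, a point or a joint stands for the part that bears it (a point fixed in the world has none). Each returns a list of dicts, best first, with "score" (0 to 1); they miss things now and then, are a little off and sometimes report something else, mostly with a low value. They report only what shows in the picture. A call takes as long as a camera call.
- env.find_in(camera, target): "location" ([row, column] in pixels, amid what is visible of it).
- env.pinpoint(camera, target): "location" ([row, column] in pixels: a listed point, or the origin of a listed thing).
The state is a dict: "clock": time; "joint_pos": joint angles; "qvel": joint speeds; "tau": joint torques, N m; "tcp_pos": TCP position; "orientation": TCP orientation; "wrist_force": force on the tool from outside, world axes, zero at the start; "ft_torque": the same for the moment, N m; "finger_gap": finger opening in m.
Only numpy, scipy, OpenCV 4.12 (cv2) and the standard library are available. Lean on these libraries where they do the work, as an engineer would, in place of code of your own. Each camera call takes 0.05 s, during which the arm holds its last target.

## Task

The steel plate on the raised ledge has to have its short edge filed. With the fingertips push it back flat against the fence and slide it along until about 50 mm of it sticks out past the end of the ledge where the yellow clamp is waiting, its long edge still against the fence. Only push the plate, never lift it, and leave the clamp, tin, file and pipe socket where they are.

Things in the scene. Friction and masses are not known exactly. Their poses are not given: they have to be found in the camera images.
- ledge: Red-oxide steel channel fixed on the bench, flanges down: level top 160 mm wide (x -80 to +80), 400 mm long (y -200 to +200), 65 mm above the bench; both ends open. Origin on the bench under its middle; x points away from the robot. Along its back edge stands the fence, a light grey flat bar 400 mm long, 5 mm thick, 25 mm higher than the top, front face at x = +80 mm.
- plate: Blue-grey steel blank 160 mm long (its y) x 100 wide (x) x 6 thick, about 0.75 kg, bright sawn short ends, four small chalk crosses. Loose, flat on the ledge, long side roughly along it, at first some centimetres off the fence and a little askew. Origin at the centre of its underside. It takes some 2 to 4 N to push. Against the fence its centre is at x = +30 mm of the ledge.
- clamp: Yellow G-clamp lying flat on the bench beyond one end of the ledge, about 70 mm wide (its y) and 210 mm long (its x, screw towards -x), 18 mm high, 0.7 kg, loose. Origin on the bench at the middle of its frame. It marks the end over which the plate must stick out. Bystander.
- tin: Closed blue and metal tin standing on the bench beyond the other end of the ledge, 83 mm across, 68 mm high, 0.45 kg, loose. Origin at the centre of its underside. Bystander.
- file: Flat file with a red handle lying on the bench on the robot's side of the ledge, roughly parallel to it, 305 mm long (its y, handle to -y), 26 mm wide and 26 mm high at the handle, loose. Origin on the bench, near the middle of its length (it reaches from y = -165 to +140 mm). Bystander.
- socket: Short grey pipe socket standing on the bench on the robot's side of the ledge, 51 mm across, 45 mm high, 0.22 kg, loose. Origin at the centre of its underside. Bystander.

How it is judged:
At the end, for the whole second after the job is handed in: The plate lies flat and at rest on the ledge, overhanging the end on the clamp's side by 38 to 62 mm, its long back edge against the fence (within 5 mm at its middle, parallel to it within 0.05 rad) (((y of clamp in the frame of ledge above 0 m and y of plate in the frame of ledge between 0.158 and 0.182 m) or (y of clamp in the frame of ledge below 0 m and y of plate in the frame of ledge between -0.182 and -0.158 m)) and x of plate in the frame of ledge above 0.025 m and angle between the y axis of plate and the y axis of ledge, either way round below 0.05 rad and z of plate in the frame of ledge between 0.061 and 0.069 m and angle between plate's own z axis and vertical below 0.03 rad and linear speed of plate below 0.01 m/s and angular speed of plate below 0.05 rad/s); the robot touches nothing.
It fails at once if the plate is lifted, tipped up or knocked off the ledge (z of plate in the frame of ledge above 0.073 m or angle between plate's own z axis and vertical above 0.1 rad or z of plate in the frame of ledge below 0.057 m).
It fails at once if the yellow clamp is moved more than 20 mm or picked up (distance of clamp from where it was at the start of the episode above 0.02 m).
It fails at once if the tin is moved more than 20 mm or picked up (distance of tin from where it was at the start of the episode above 0.02 m).
It fails at once if the file is moved more than 20 mm or picked up (distance of file from where it was at the start of the episode above 0.02 m).
It fails at once if the pipe socket is moved more than 20 mm or picked up (distance of socket from where it was at the start of the episode above 0.02 m).
It also fails if it takes over 58 s, if anything falls off the work surface, if the arm or the gripper's body presses on something with over 40 N, if the wrist force passes 120 N, or if a joint passes its speed limit or range.

## Working session

There is one attempt and no reset: what is moved stays moved. The work goes in short steps, Python scripts to look and compute and a shell command to move; the robot and the scene stay as the last step left them, time stands still between calls to the robot, and variables do not carry over. Pictures are saved under pics/ and viewed, and the job is handed in when it is done.

```bash
mkdir -p pics; cat > h.py <<'E'
import numpy as np,cv2
from scipy.spatial.transform import Rotation as R
from workcell import env
def rot(q): return R.from_quat([q[1],q[2],q[3],q[0]])
def shot(name,fn):
    c=env.read_camera(name); cv2.imwrite('pics/'+fn,c['pixels'][:,:,::-1]); np.savez('/tmp/'+name,**{k:np.array(v) for k,v in c.items()}); return c
def w(c,r,col,d=None):
    r0,c0=int(round(r)),int(round(col))
    if d is None:
        p=c['depth'][max(0,r0-1):r0+2,max(0,c0-1):c0+2]; p=p[p>0]; d=np.median(p)
    v=np.array([(col-c['cx'])/c['fx']*d,(r-c['cy'])/c['fy']*d,d])
    return rot(c['orientation']).apply(v)+np.array(c['origin'])
def wz(c,r,col,z):
    v=rot(c['orientation']).apply([(col-c['cx'])/c['fx'],(r-c['cy'])/c['fy'],1]); o=np.array(c['origin'])
    return o+v*(z-o[2])/v[2]
E
python3 - <<'E'
from h import *
np.set_printoptions(precision=4,suppress=True)
print(env.get_state(), env.nose_length)
for n in ['top','scene']:
    c=shot(n,n+'1.png'); print(n,c['origin'],c['orientation'],c['fx'])
    for t in ['ledge','plate','clamp','tin','file','socket']:
        for d in env.pinpoint(n,t)[:2]:
            print(n,t,d['score'],d['location'],w(c,*d['location']))
E
```

```text
{'clock': 0.0, 'joint_pos': array([1.0344, 0.314 , 0.045 , 1.3036, 0.    , 1.4312]), 'qvel': array([ 0.0002,  0.0009,  0.0002,  0.0004, -0.0004,  0.0009]), 'tau': array([ -0.0001, -48.063 ,  29.8528,   0.0193,   0.    ,  -0.    ]), 'tcp_pos': array([0.2219, 0.5299, 0.2146]), 'orientation': array([-0.0003,  0.1971,  0.9804, -0.0009]), 'wrist_force': array([-0.2119, -0.0249,  0.2716]), 'ft_torque': array([-0.0241,  0.013 , -0.0031]), 'finger_gap': 0.08530401890058711} 0.011
top [0.4679 0.0464 1.2672] [ 0.0243 -0.6998  0.713  -0.0363] 508.9081752078042
top plate 0.72 [204.0, 332.8] [ 0.5711 -0.0052  0.0734]
top plate 0.31 [264.2, 353.1] [ 0.4274 -0.0541  0.016 ]
top clamp 0.73 [202.9, 209.1] [0.5858 0.2999 0.0001]
top tin 0.79 [228.1, 465.4] [ 0.5086 -0.3179  0.0687]
top file 0.79 [262.6, 354.4] [ 0.4312 -0.0574  0.0162]
top socket 0.78 [254.8, 252.7] [0.455  0.1925 0.001 ]
scene [ 1.0244 -0.1913  0.863 ] [-0.2337  0.814   0.5122 -0.1431] 432.61847517466276
scene ledge 0.74 [223.1, 301.7] [ 0.6085 -0.0334  0.0714]
scene plate 0.64 [201.7, 309.5] [0.5674 0.0036 0.0712]
scene clamp 0.74 [182.0, 423.9] [0.5947 0.2954 0.0001]
scene tin 0.82 [257.7, 154.2] [ 0.5476 -0.3329  0.061 ]
scene file 0.65 [181.8, 261.3] [ 0.4347 -0.0625  0.0148]
scene socket 0.67 [158.4, 352.8] [0.47   0.1647 0.0204]
```

View pics/top1.png

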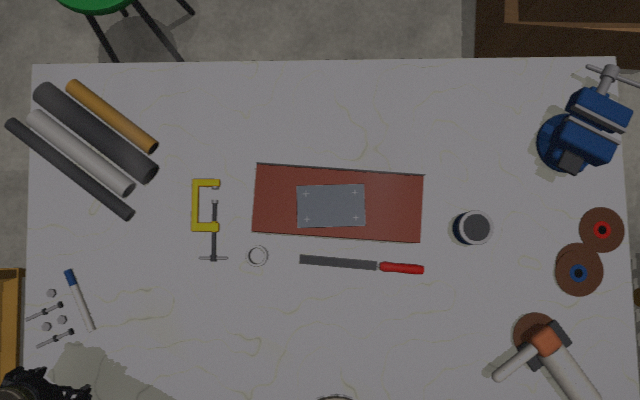

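View pics/scene1.png

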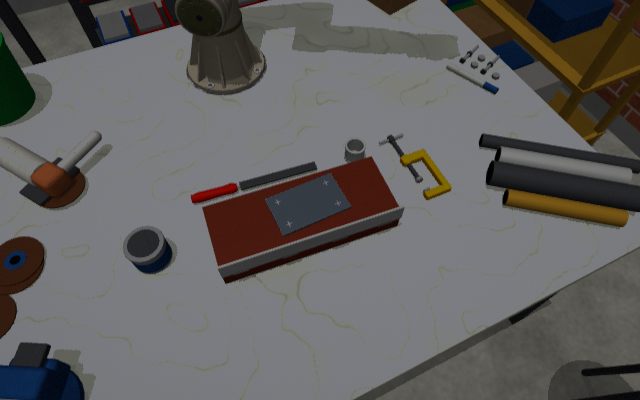

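```bash
cat >> h.py <<'E'
def measure(c,verbose=True):
    """plate & ledge by height/colour. returns ledge (origin,yaw) , plate (x,y,yaw) in ledge"""
    px=c['pixels'].astype(int); d=c['depth']
    rr,cc=np.mgrid[0:400,0:640]
    v=np.stack([(cc-c['cx'])/c['fx']*d,(rr-c['cy'])/c['fy']*d,d],-1)
    P=rot(c['orientation']).apply(v.reshape(-1,3)).reshape(400,640,3)+np.array(c['origin'])
    win=(P[...,0]>.4)&(P[...,0]<.72)&(abs(P[...,1])<.33)&(d>0)
    r,g,b=px[...,0],px[...,1],px[...,2]
    red=win&(r>1.7*g)&(P[...,2]>.055)&(P[...,2]<.08)
    hi=win&(P[...,2]>.055)&(P[...,2]<.083)&~red&(b>=r-5)
    return P,red,hi
def rect(mask,c,z):
    m=mask.astype(np.uint8); n,l,s,_=cv2.connectedComponentsWithStats(m)
    i=1+np.argmax(s[1:,4]); ys,xs=np.where(l==i)
    pts=np.array([wz(c,y,x,z)[:2] for y,x in zip(ys,xs)],np.float32)
    return cv2.minAreaRect(pts),pts
E
python3 - <<'E'
from h import *
np.set_printoptions(precision=4,suppress=True)
c=dict(np.load('/tmp/top.npz'))
P,red,hi=measure(c)
print('zred',np.median(P[...,2][red]),red.sum(),'hi',hi.sum())
(r,p)=rect(red,c,.065); print('ledge',r,cv2.boxPoints(r))
(r2,p2)=rect(hi,c,.071); print('plate',r2,cv2.boxPoints(r2))
o=np.zeros((400,640,3),np.uint8);o[red]=(0,0,255);o[hi]=(255,255,0);cv2.imwrite('pics/m1.png',o[130:280,180:500])
E
```

```text
zred 0.06600889771210228 5797 hi 3267
ledge ((0.5805826187133789, 0.053074032068252563), (0.2563084363937378, 0.1600254625082016), 84.8288345336914) [[ 0.4893 -0.0673]
 [ 0.6487 -0.0818]
 [ 0.6718  0.1735]
 [ 0.5124  0.1879]]
plate ((0.5684767961502075, 0.0005174875259399414), (0.09946145117282867, 0.15947352349758148), 0.7134047746658325) [[ 0.5178  0.0796]
 [ 0.5197 -0.0798]
 [ 0.6192 -0.0786]
 [ 0.6172  0.0809]]
```

View pics/m1.png

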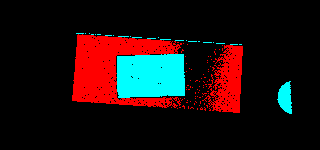

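```bash
python3 - <<'E'
from h import *
np.set_printoptions(precision=4,suppress=True)
c=dict(np.load('/tmp/top.npz'))
P,red,hi=measure(c)
z=P[...,2]
m=(z>.05)&(z<.083)&(P[...,0]>.45)&(P[...,0]<.72)&(abs(P[...,1])<.25)
(r,p)=rect(m,c,.066); print('ledge',r);print(cv2.boxPoints(r))
cen=np.array(r[0]);
b=cv2.boxPoints(r)
i=np.argsort(b[:,1]);u=b[i[2:]].mean(0)-b[i[:2]].mean(0);L=np.linalg.norm(u);u/=L;ex=np.array([u[1],-u[0]])
print('y axis',u,'yaw',np.degrees(np.arctan2(-u[0],u[1])),'len',L)
(r2,p2)=rect(hi,c,.071); d=np.array(r2[0])-cen
print('plate in ledge x,y',d@ex,d@u)
for s in [(0.03,.17),(-.08,.2),(.08,.2),(-.08,-.2),(.08,-.2)]: print(s,cen+ex*s[0]+u*s[1])
E
```

```text
ledge ((0.5759592652320862, -0.016173094511032104), (0.4001440107822418, 0.16361963748931885), 84.86429595947266)
[[ 0.4766 -0.2081]
 [ 0.6395 -0.2228]
 [ 0.6754  0.1758]
 [ 0.5124  0.1904]]
y axis [0.0895 0.996 ] yaw -5.1356945 len 0.40014398
plate in ledge x,y -0.008946485121233971 0.01595378599782782
(0.03, 0.17) [0.6211 0.1505]
(-0.08, 0.2) [0.5142 0.1902]
(0.08, 0.2) [0.6735 0.1759]
(-0.08, -0.2) [ 0.4784 -0.2082]
(0.08, -0.2) [ 0.6377 -0.2225]
```

```bash
python3 -m creep '{"hand":[0,0,0,0,0],"delta_pos":[[0,0,0],[0,0,0],[0,0,0],[0,0,0],[0,0,0]],"turn":[-0.71,-0.71,-0.71,-0.71,-0.71]}' 20
cat >> h.py <<'E'
L0=np.array([.5742,-.0160]);YA=np.array([.0895,.996]);XA=np.array([.996,-.0895])
def inl(p): d=np.array(p)[:2]-L0; return np.array([d@XA,d@YA])
def st(tx=None,ty=None,tz=None):
    s=env.get_state(); p=inl(s['tcp_pos']); M=rot(s['orientation']).as_matrix()
    yaw=np.degrees(np.arctan2(M[0,1],M[1,1]))
    print('t %.2f ledge x,y %s z %.4f tooly-tilt %.2f (want 5.14) F %s gap %.4f toolz %s'%(s['clock'],p.round(4),s['tcp_pos'][2],yaw,s['wrist_force'].round(2),s['finger_gap'],M[:,2].round(4)))
    if tx is not None:
        g=L0+XA*tx+YA*ty; dw=np.array([*g,tz])-s['tcp_pos']; print('tool shift units',(M.T@dw/.8).round(4),'mm',(M.T@dw*1000).round(1))
E
python3 -c "
from h import *
st(-.095,.016,.2146)"
```

```text
clock: 1.12
tcp_pos: [0.2222, 0.5304, 0.2156]
orientation: [0.0, 0.042, 0.999, 0.0]
wrist_force: [-0.4, 0.5, -0.4]
finger_gap: 0.0256
t 1.12 ledge x,y [-0.3995  0.5127] z 0.2156 tooly-tilt 4.81 (want 5.14) F [-0.4   0.46 -0.44] gap 0.0256 toolz [ 1.e-04  2.e-04 -1.e+00]
tool shift units [-0.377  -0.623   0.0011] mm [-301.6 -498.4    0.9]
```

```bash
for i in 1; do python3 -m creep '{"hand":[0,0,0,0,0],"delta_pos":[[-0.025,-0.0415,0],[-0.025,-0.0415,0],[-0.025,-0.0415,0],[-0.025,-0.0415,0],[-0.025,-0.0415,0]],"turn":[0,0,0,0,0]}'; done
python3 -m creep '{"hand":[0,0,0,0,0],"delta_pos":[[-0.025,-0.0415,0],[-0.025,-0.0415,0],[-0.025,-0.0415,0],[-0.025,-0.0415,0],[-0.025,-0.0415,0]],"turn":[0,0,0,0,0]}'
python3 -c "
from h import *
st(-.095,.016,.2146)"
```

```text
clock: 1.53
tcp_pos: [0.3078, 0.3548, 0.2156]
orientation: [0.0, 0.043, 0.999, 0.0]
wrist_force: [1.5, -0.2, 0.9]
finger_gap: -0.0001
clock: 1.95
tcp_pos: [0.3931, 0.1805, 0.2159]
orientation: [0.001, 0.043, 0.999, 0.0]
wrist_force: [0.4, -0.0, 0.9]
finger_gap: 0.0002
t 1.95 ledge x,y [-0.1979  0.1795] z 0.2159 tooly-tilt 4.97 (want 5.14) F [ 0.4  -0.04  0.87] gap 0.0002 toolz [ 1.e-03  4.e-04 -1.e+00]
tool shift units [-0.1281 -0.2048  0.0016] mm [-102.5 -163.8    1.3]
```

```bash

python3 -m creep '{"hand":[0,0,0,0,0],"delta_pos":[[-0.025,-0.04,0],[-0.025,-0.04,0],[-0.025,-0.04,0],[-0.025,-0.04,0],[-0.02,-0.035,0]],"turn":[0,0,0,0,0]}'
python3 -m creep '{"hand":[0,0,0,0,0],"delta_pos":[[0,0,0],[0,0,0],[0,0,0],[0,0,0],[0,0,0]],"turn":[0,0,0,0,0]}'
python3 - <<'E'
from h import *
st(-.092,.016,.079)
c=shot('wrist','w1.png'); print(c['origin'],c['orientation'])
E
```

```text
clock: 2.37
tcp_pos: [0.4758, 0.0161, 0.2158]
orientation: [0.001, 0.044, 0.999, -0.0]
wrist_force: [1.6, 0.6, -0.2]
finger_gap: -0.0002
clock: 2.78
tcp_pos: [0.4742, 0.0197, 0.2156]
orientation: [0.0, 0.042, 0.999, 0.0]
wrist_force: [0.0, 0.9, -0.3]
finger_gap: -0.0
t 2.78 ledge x,y [-0.1028  0.0266] z 0.2156 tooly-tilt 4.87 (want 5.14) F [ 0.04  0.94 -0.26] gap -0.0000 toolz [ 0.e+00  2.e-04 -1.e+00]
tool shift units [-0.0135 -0.0133  0.1708] mm [-10.8 -10.7 136.6]
[0.39131502 0.02712923 0.37349596] [0.12100655 0.72647703 0.66720654 0.11146288]
```

View pics/w1.png

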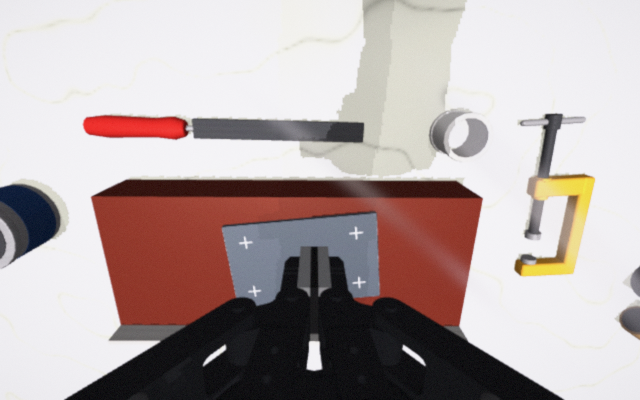

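```bash

python3 -m creep '{"hand":[0,0,0,0,0],"delta_pos":[[-0.01,-0.01,0.03],[0,0,0.04],[0,0,0.04],[0,0,0.03],[0,0,0.01]],"turn":[0,0,0,0,0]}'
python3 -m creep '{"hand":[0,0,0,0,0],"delta_pos":[[0,0,0],[0,0,0],[0,0,0.01],[0,0,0],[0,0,0]],"turn":[-0.05,0,0,0,0]}'
python3 - <<'E'
from h import *
st(-.092,.016,.079)
E
```

```text
clock: 3.25
tcp_pos: [0.479, 0.0111, 0.0921]
orientation: [-0.003, 0.043, 0.999, 0.0]
wrist_force: [-1.7, -1.0, 0.2]
finger_gap: 0.0004
clock: 3.67
tcp_pos: [0.4826, 0.0098, 0.0883]
orientation: [0.001, 0.041, 0.999, -0.0]
wrist_force: [0.1, -0.2, 0.1]
finger_gap: -0.0002
t 3.67 ledge x,y [-0.0935  0.0175] z 0.0883 tooly-tilt 4.73 (want 5.14) F [ 0.12 -0.22  0.1 ] gap -0.0002 toolz [ 1.5e-03 -1.0e-04 -1.0e+00]
tool shift units [-0.0019 -0.0019  0.0116] mm [-1.5 -1.5  9.3]
```

```bash

python3 -m creep '{"hand":[0,0,0,0,0],"delta_pos":[[0,0,0.004],[0,0,0.004],[0,0,0.0035],[0,0,0],[0,0,0]],"turn":[0.08,0,0,0,0]}'
python3 - <<'E'
from h import *
st(-.092,.016,.079)
c=shot('scene','s2.png'); cv2.imwrite('pics/s2c.png',cv2.resize(c['pixels'][130:290,190:430,::-1],None,fx=3,fy=3))
E
```

```text
clock: 4.08
tcp_pos: [0.4817, 0.0098, 0.078]
orientation: [-0.0, 0.045, 0.999, 0.0]
wrist_force: [0.1, -0.0, 0.2]
finger_gap: -0.0001
t 4.08 ledge x,y [-0.0944  0.0175] z 0.0780 tooly-tilt 5.14 (want 5.14) F [ 0.12 -0.04  0.22] gap -0.0001 toolz [-6.e-04  2.e-04 -1.e+00]
tool shift units [-0.003  -0.0018 -0.0012] mm [-2.4 -1.5 -1. ]
```

View pics/s2c.png

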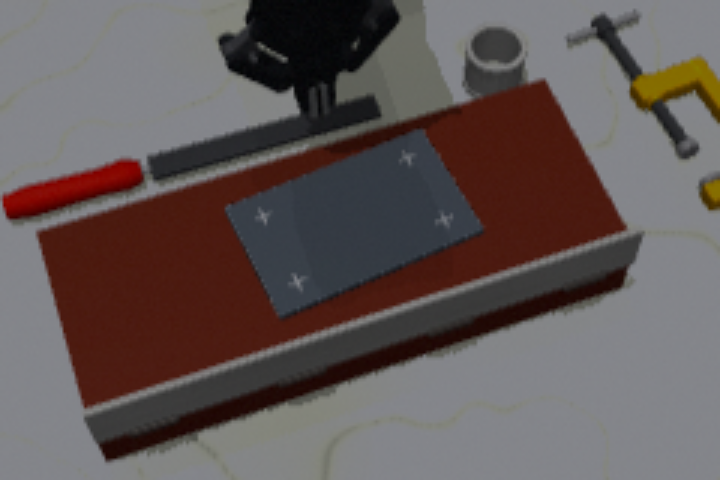

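```bash

python3 -m creep '{"hand":[0,0,0,0,0],"delta_pos":[[-0.008,0,-0.0012],[-0.008,0,0],[-0.008,0,0],[-0.008,0,0],[-0.008,0,0]],"turn":[0,0,0,0,0]}'
python3 -c "
from h import *
st(-.031,.0175,.079)"
```

```text
clock: 4.55
tcp_pos: [0.5149, 0.0068, 0.0793]
orientation: [0.0, 0.045, 0.999, 0.0]
wrist_force: [0.7, -0.2, 0.8]
finger_gap: 0.0001
t 4.55 ledge x,y [-0.0611  0.0174] z 0.0793 tooly-tilt 5.14 (want 5.14) F [ 0.73 -0.24  0.78] gap 0.0001 toolz [ 4.e-04  0.e+00 -1.e+00]
tool shift units [-0.0376  0.0001  0.0004] mm [-30.1   0.1   0.3]
```

```bash

python3 -m creep '{"hand":[0,0,0,0,0],"delta_pos":[[-0.004,0,0],[-0.004,0,0],[-0.004,0,0],[-0.004,0,0],[-0.004,0,0]],"turn":[0,0,0,0,0]}'
python3 -c "
from h import *
st(-.031,.0175,.079)
c=shot('scene','s3.png'); cv2.imwrite('pics/s3c.png',cv2.resize(c['pixels'][130:290,190:430,::-1],None,fx=3,fy=3))"
```

```text
clock: 4.97
tcp_pos: [0.5299, 0.0056, 0.0792]
orientation: [-0.0, 0.045, 0.999, 0.0]
wrist_force: [0.3, 0.1, -0.2]
finger_gap: -0.0002
t 4.97 ledge x,y [-0.046   0.0175] z 0.0792 tooly-tilt 5.13 (want 5.14) F [ 0.27  0.13 -0.2 ] gap -0.0002 toolz [-2.e-04  1.e-04 -1.e+00]
tool shift units [-0.0188 -0.      0.0002] mm [-15.   -0.    0.2]
```

View pics/s3c.png

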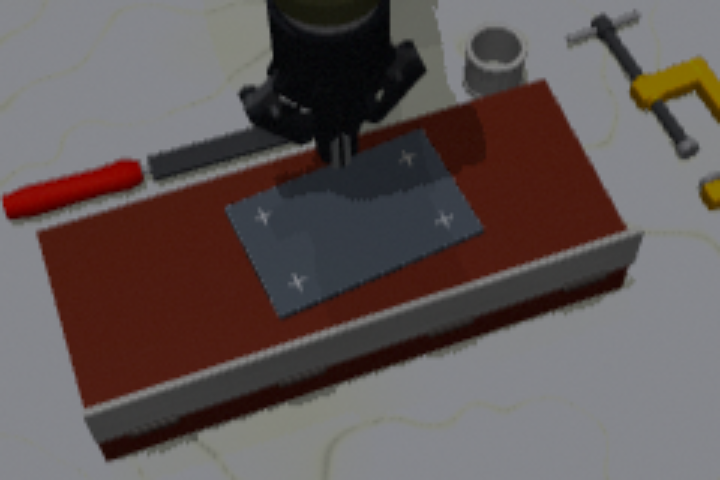

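```bash

python3 - <<'E'
from h import *
np.set_printoptions(precision=4,suppress=True)
c=dict(np.load('/tmp/scene.npz'))
for row in range(172,192):
    out=[]
    for col in range(296,312,3):
        d=c['depth'][row,col]
        if d>0:
            p=w(c,row,col,d); q=inl(p); out.append('%4d,%4d,%4d'%(q[0]*1000,q[1]*1000,p[2]*1000))
        else: out.append('--')
    print(row,out)
E
```

```text
172 [' -36,   1, 151', ' -36,   7, 149', ' -46,  17, 132', ' -34,  20, 145', ' -35,  26, 141', '-131,  65,  -1']
173 [' -38,   1, 146', ' -33,   7, 149', ' -36,  14, 142', ' -34,  19, 142', ' -34,  26, 139', '-128,  64,   0']
174 [' -39,   2, 140', ' -35,   7, 144', ' -34,  13, 142', ' -35,  19, 138', ' -34,  26, 135', ' -80,  48,  65']
175 [' -40,   2, 136', '--', ' -35,  13, 137', ' -37,  20, 130', ' -40,  28, 123', ' -78,  47,  64']
176 [' -41,   2, 131', ' -34,   6, 139', ' -37,  14, 130', ' -36,  20, 128', ' -41,  28, 118', ' -74,  46,  66']
177 [' -45,   3, 122', ' -41,   8, 124', ' -36,  13, 129', ' -38,  20, 123', ' -40,  28, 116', ' -71,  45,  66']
178 [' -44,   2, 119', ' -41,   8, 121', ' -35,  13, 126', ' -35,  19, 123', ' -41,  28, 111', ' -68,  44,  67']
179 ['--', ' -39,   7, 120', ' -35,  13, 122', ' -36,  19, 118', ' -41,  28, 107', ' -66,  43,  66']
180 [' -47,   3, 107', ' -42,   8, 112', ' -34,  12, 121', ' -36,  19, 115', ' -40,  27, 105', ' -61,  41,  70']
181 [' -73,  10,  66', ' -39,   7, 113', ' -35,  12, 115', ' -37,  19, 110', ' -40,  27, 101', ' -60,  41, 
[... 423 characters left out ...]
70', ' -47,  36,  72']
186 [' -56,   4,  72', ' -56,  11,  69', ' -54,  17,  68', ' -50,  23,  71', ' -48,  29,  70', ' -45,  35,  71']
187 [' -54,   3,  71', ' -52,  10,  72', ' -51,  16,  69', ' -47,  22,  72', ' -44,  28,  72', ' -44,  35,  69']
188 [' -51,   2,  73', ' -49,   9,  71', ' -47,  15,  71', ' -46,  22,  69', ' -41,  27,  74', ' -41,  34,  70']
189 [' -49,   2,  71', ' -47,   8,  71', ' -45,  14,  71', ' -41,  20,  73', ' -40,  26,  72', ' -38,  33,  71']
190 [' -47,   1,  71', ' -43,   7,  73', ' -41,  13,  73', ' -40,  19,  71', ' -38,  26,  71', ' -36,  32,  70']
191 [' -43,   0,  72', ' -40,   6,  75', ' -41,  13,  69', ' -37,  18,  71', ' -37,  25,  68', ' -32,  31,  72']
```

```bash

python3 -m creep '{"hand":[0,0,0,0,0],"delta_pos":[[0.02,0,0],[0.02,0,0],[0.015,0,0],[0,0,0],[0,0,0]],"turn":[0,0,0,0,0]}'
python3 - <<'E'
from h import *
st(-.09,.0175,.079)
for n in ['scene','wrist','top']:
    c=shot(n,n+'4.png')
    rr,cc=np.mgrid[0:400,0:640]; d=c['depth']
    v=np.stack([(cc-c['cx'])/c['fx']*d,(rr-c['cy'])/c['fy']*d,d],-1)
    P=rot(c['orientation']).apply(v.reshape(-1,3)).reshape(400,640,3)+np.array(c['origin'])
    X=(P[...,:2]-L0)@XA; Y=(P[...,:2]-L0)@YA; Z=P[...,2]
    m=(d>0)&(abs(X+.0905)<.013)&(abs(Y-.0175)<.016)
    print(n,m.sum(),np.histogram(Z[m],bins=np.arange(-.01,.2,.01))[0])
    k=m&(Z>.072)&(Z<.13)
    if k.sum(): print('lowest',np.sort(Z[k])[:12].round(3))
E
```

```text
clock: 5.43
tcp_pos: [0.486, 0.0095, 0.0795]
orientation: [0.0, 0.045, 0.999, 0.0]
wrist_force: [0.9, 0.4, 0.5]
finger_gap: 0.0002
t 5.43 ledge x,y [-0.0901  0.0175] z 0.0795 tooly-tilt 5.13 (want 5.14) F [0.86 0.39 0.47] gap 0.0002 toolz [ 7.e-04  0.e+00 -1.e+00]
tool shift units [-0.0001  0.      0.0006] mm [-0.1  0.   0.5]
scene 281 [ 0  0  0  0  0  0  0 23  0  0  3 34 35 32 32 53 18  8 13 18]
lowest [0.098 0.099 0.1   0.1   0.101 0.101 0.102 0.104 0.104 0.104 0.104 0.104]
wrist 10666 [ 953  384  221  243  285  315  366  196    0    0   41  536  743  755
 1119 1984  871  360 1283   11]
lowest [0.099 0.099 0.099 0.099 0.099 0.099 0.099 0.099 0.099 0.099 0.099 0.099]
top 453 [0 0 0 0 0 0 0 0 0 0 0 0 0 0 0 0 0 0 0 0]
```

View pics/wrist4.png

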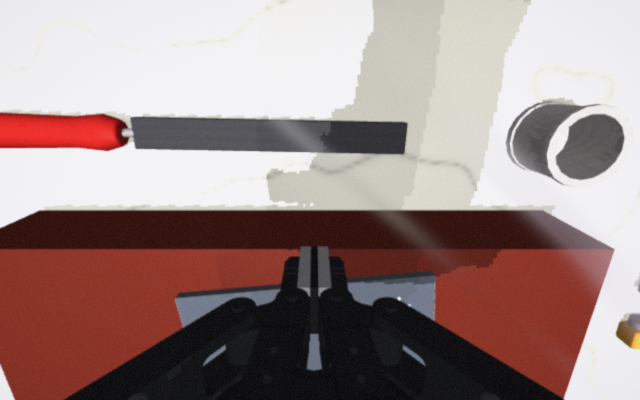

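View pics/scene4.png

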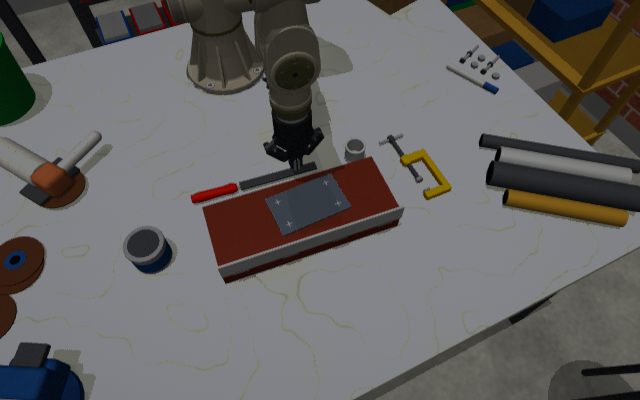

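Both cameras put the fingertips at z≈0.099 m with the reported TCP at 0.0795, about 30 mm higher than nose_length implies. I'll go by the cameras and lower the hand stepwise.

```bash

cat >> h.py <<'E'
def tip(n='wrist'):
    c=shot(n,n+'_tip.png'); s=env.get_state(); t=inl(s['tcp_pos'])
    rr,cc=np.mgrid[0:400,0:640]; d=c['depth']
    v=np.stack([(cc-c['cx'])/c['fx']*d,(rr-c['cy'])/c['fy']*d,d],-1)
    P=rot(c['orientation']).apply(v.reshape(-1,3)).reshape(400,640,3)+np.array(c['origin'])
    X=(P[...,:2]-L0)@XA; Y=(P[...,:2]-L0)@YA; Z=P[...,2]
    b=(d>0)&(rr>235)&(cc>297)&(cc<332)&(rr<262)
    k=b&(abs(X-t[0])<.016)&(abs(Y-t[1])<.018)
    print(n,'n',k.sum(),'tip z low',np.percentile(Z[k],[1,5,20]).round(4),'x range',X[k].min().round(4),X[k].max().round(4))
E
python3 -m creep '{"hand":[0,0,0,0,0],"delta_pos":[[0,0,0.01],[0,0,0.01],[0,0,0.01],[0,0,0],[0,0,0]],"turn":[0,0,0,0,0]}'
python3 - <<'E'
from h import *
st(-.09,.0175,.0485); tip()
E
```

```text
clock: 6.0
tcp_pos: [0.4851, 0.0096, 0.0541]
orientation: [-0.001, 0.045, 0.999, 0.0]
wrist_force: [-0.6, -0.2, 0.1]
finger_gap: 0.0
t 6.00 ledge x,y [-0.091   0.0175] z 0.0541 tooly-tilt 5.14 (want 5.14) F [-0.55 -0.19  0.11] gap 0.0000 toolz [-2.2e-03  4.0e-04 -1.0e+00]
tool shift units [-0.0013 -0.      0.0071] mm [-1.  -0.   5.6]
wrist n 882 tip z low [0.0175 0.0193 0.025 ] x range -0.1025 -0.0794
```

View pics/wrist_tip.png

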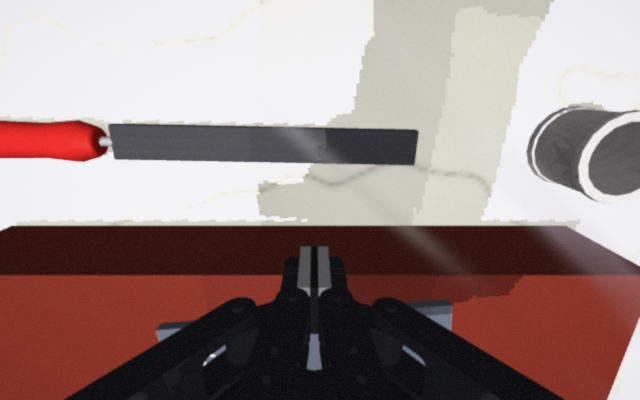

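```bash

python3 -m creep '{"hand":[0,0,0,0,0],"delta_pos":[[0,0,0.003],[0,0,0.0035],[0,0,0],[0,0,0],[0,0,0]],"turn":[0,0,0,0,0]}'
python3 - <<'E'
from h import *
st(-.09,.0175,.0485)
c=shot('scene','s5.png')
for row in range(160,190,2):
    out=[]
    for col in range(290,306,3):
        d=c['depth'][row,col]
        if d>0:
            p=w(c,row,col,d); q=inl(p); out.append('%4d,%4d,%4d'%(q[0]*1000,q[1]*1000,p[2]*1000))
    print(row,out)
E
```

```text
clock: 6.47
tcp_pos: [0.4861, 0.0095, 0.0502]
orientation: [0.0, 0.045, 0.999, 0.0]
wrist_force: [-0.2, 0.3, 0.6]
finger_gap: -0.0001
t 6.47 ledge x,y [-0.0901  0.0175] z 0.0502 tooly-tilt 5.14 (want 5.14) F [-0.23  0.32  0.63] gap -0.0001 toolz [ 2.e-04  0.e+00 -1.e+00]
tool shift units [-0.0001  0.      0.0021] mm [-0.1  0.   1.7]
160 [' -75,   1, 144', ' -74,   7, 142', ' -92,  18, 115', ' -74,  20, 136', ' -74,  27, 133', ' -82,  36, 120']
162 [' -75,   0, 138', ' -75,   7, 134', ' -90,  18, 111', ' -80,  28, 119', ' -83,  36, 111']
164 [' -76,   0, 129', ' -80,   8, 121', ' -90,  17, 103', ' -79,  21, 117', ' -77,  27, 115', '-150,  56,  11']
166 [' -81,   1, 115', ' -80,   7, 114', ' -88,  16, 100', ' -80,  21, 108', ' -78,  27, 107', '-143,  54,  13']
168 [' -84,   1, 104', ' -76,   6, 112', ' -80,  14, 103', ' -80,  21, 100', ' -85,  29,  91', '-136,  52,  15']
170 [' -88,   2,  92', ' -84,   8,  93', ' -79,  13,  97', ' -79,  20,  95', ' -83,  28,  86', '-132,  50,  13']
172 [' -93,   3,  78', ' -85,   7,  86', ' -79,  13,  90', ' -80,  20,  85', ' -85,  28,  76', '-135,  51
[... 211 characters left out ...]
 2', ' -79,  33,  65']
178 ['-132,  11,  -1', '-128,  17,   1', ' -84,  13,  61', ' -79,  19,  65', ' -78,  25,  63', ' -74,  31,  65']
180 [' -81,  -1,  65', ' -78,   4,  65', ' -77,  11,  64', ' -74,  17,  65', ' -71,  23,  65', ' -70,  30,  64']
182 [' -76,  -3,  64', ' -74,   3,  64', ' -70,   9,  66', ' -69,  15,  64', ' -67,  22,  64', ' -59,  26,  73']
184 [' -71,  -4,  64', ' -68,   1,  66', ' -65,   7,  67', ' -63,  13,  66', ' -58,  19,  70', ' -55,  25,  70']
186 [' -66,  -6,  64', ' -63,   0,  65', ' -56,   4,  72', ' -55,  11,  70', ' -53,  17,  69', ' -49,  23,  73']
188 [' -56,  -9,  71', ' -54,  -3,  71', ' -51,   2,  73', ' -51,   9,  69', ' -48,  15,  70', ' -46,  22,  69']
```

```bash

python3 -m creep '{"hand":[0,0,0,0,0],"delta_pos":[[0,0,0.002],[-0.01,0,0],[-0.01,0,0],[-0.01,0,0],[0,0,0]],"turn":[0,0,0,0,0]}'
python3 -m creep '{"hand":[0,0,0,0,0],"delta_pos":[[-0.003,0,0],[-0.003,0,0],[-0.003,0,0],[-0.003,0,0],[-0.003,0,0]],"turn":[0,0,0,0,0]}'
python3 -c "
from h import *
st(-.031,.0175,.0485)
c=shot('scene','s6.png'); cv2.imwrite('pics/s6c.png',cv2.resize(c['pixels'][130:290,190:430,::-1],None,fx=3,fy=3))"
```

```text
clock: 6.93
tcp_pos: [0.4877, 0.0095, 0.0473]
orientation: [-0.02, 0.045, 0.999, 0.0]
wrist_force: [-55.3, 1.3, 56.5]
finger_gap: -0.0003
clock: 7.35
tcp_pos: [0.4878, 0.0095, 0.0471]
orientation: [-0.03, 0.044, 0.999, -0.0]
wrist_force: [-84.6, 2.1, 85.5]
finger_gap: -0.0003
t 7.35 ledge x,y [-0.0883  0.0177] z 0.0471 tooly-tilt 5.09 (want 5.14) F [-84.64   2.06  85.5 ] gap -0.0003 toolz [-0.0595  0.0024 -0.9982]
tool shift units [-0.0714 -0.0003 -0.006 ] mm [-57.1  -0.2  -4.8]
```

View pics/s6c.png

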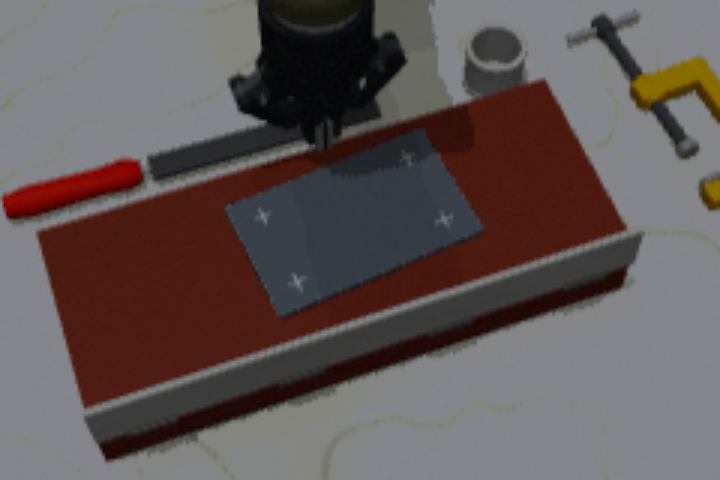

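```bash

python3 -m creep '{"hand":[0,0,0,0,0],"delta_pos":[[0.02,0,0],[0.02,0,0],[0.014,0,0],[0,0,0],[0,0,0]],"turn":[0,0,0,0,0]}'
python3 -c "
from h import *
st(-.09,.0175,.054)
c=shot('scene','s7.png'); cv2.imwrite('pics/s7c.png',cv2.resize(c['pixels'][150:200,260:340,::-1],None,fx=9,fy=9,interpolation=cv2.INTER_NEAREST))"
```

```text
clock: 7.82
tcp_pos: [0.4793, 0.0101, 0.0487]
orientation: [0.001, 0.045, 0.999, 0.0]
wrist_force: [0.6, 0.3, 1.0]
finger_gap: 0.0
t 7.82 ledge x,y [-0.0969  0.0175] z 0.0487 tooly-tilt 5.14 (want 5.14) F [0.58 0.28 1.02] gap 0.0000 toolz [ 0.0011 -0.     -1.    ]
tool shift units [-0.0086  0.     -0.0066] mm [-6.9  0.  -5.2]
```

View pics/s7c.png

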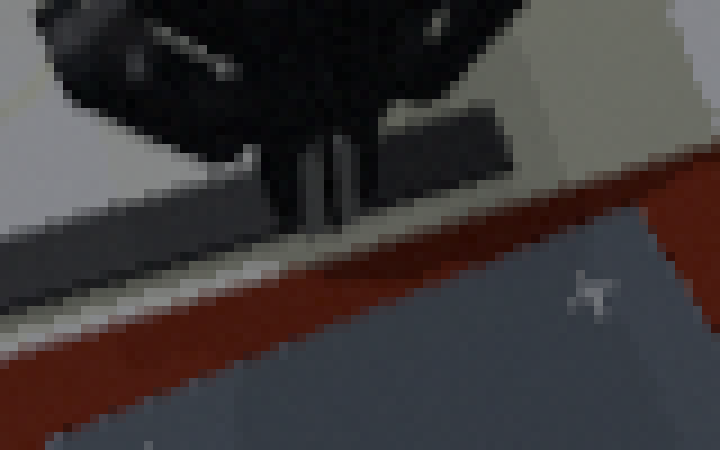

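```bash
cat >> h.py <<'E'
def proj(c,x,y,z):
    g=L0+XA*x+YA*y; v=rot(c['orientation']).inv().apply(np.array([*g,z])-np.array(c['origin']))
    return np.array([c['cy']+v[1]/v[2]*c['fy'],c['cx']+v[0]/v[2]*c['fx']])
E
python3 - <<'E'
from h import *
c=dict(np.load('/tmp/scene.npz'))
for z in (.03,.04,.05,.06,.065,.07,.08): print(z,proj(c,-.086,.0175,z).round(1))
for row in range(168,182):
  print(row,[(lambda p:'%d %d %d'%(*(inl(p)*1000),p[2]*1000))(w(c,row,col,c['depth'][row,col])) for col in (292,294,296,298,300)])
for y in(-.2,.2): print('edge',proj(c,-.08,y,.065), proj(c,.08,y,.065))
E
```

```text
0.03 [184.9 298. ]
0.04 [182.4 297.8]
0.05 [179.9 297.7]
0.06 [177.4 297.5]
0.065 [176.1 297.4]
0.07 [174.8 297.3]
0.08 [172.2 297.1]
168 ['-90 7 94', '-87 11 96', '-88 16 93', '-88 20 91', '-90 26 85']
169 ['-89 7 92', '-85 10 95', '-87 15 91', '-87 20 88', '-92 26 79']
170 ['-92 7 84', '-86 11 90', '-86 15 87', '-88 20 83', '-89 25 79']
171 ['-92 7 81', '-85 10 87', '-86 15 84', '-86 19 82', '-90 25 74']
172 ['-92 7 77', '-87 10 82', '-87 15 80', '-88 20 76', '-132 37 11']
173 ['-91 7 74', '-88 10 76', '-86 14 77', '-86 19 75', '-129 36 11']
174 ['-130 16 15', '-87 10 74', '-88 15 71', '-89 20 67', '-132 37 2']
175 ['-130 16 11', '-86 10 72', '-87 14 68', '-133 32 0', '-132 37 0']
176 ['-135 17 0', '-133 22 1', '-129 26 3', '-129 31 1', '-127 35 1']
177 ['-131 16 2', '-130 21 0', '-131 26 -2', '-127 30 0', '-80 21 66']
178 ['-129 15 0', '-126 19 3', '-84 13 62', '-81 17 63', '-77 21 66']
179 ['-126 14 0', '-81 7 65', '-78 11 66', '-77 16 66', '-75 20 65']
180 ['-79 2 65', '-76 6 68', '-76 10 65', '-76 15 63', '-72 19 66']
181 ['-75 1 67', '-77 6 63', '-73 9 66', '-71 14 66', '-72 18 63']
edge [206.86474508 202.7656519 ] [271.68914253 220.26999522]
edge [155.88151872 372.2994117 ] [211.08458625 402.69360405]
```

```bash

python3 -m creep '{"hand":[0,0,0,0,0],"delta_pos":[[0,0,-0.0066],[0,0,0],[-0.009,0,0],[-0.009,0,0],[0,0,0]],"turn":[0,0,0,0,0]}'
python3 -m creep '{"hand":[0,0,0,0,0],"delta_pos":[[0,0,0.001],[0,0,0.001],[0,0,0.001],[0,0,0],[0,0,0]],"turn":[0,0,0,0,0]}'
python3 -c "
from h import *
st(-.083,.0175,.0505)"
```

```text
clock: 8.28
tcp_pos: [0.4958, 0.0084, 0.0539]
orientation: [0.001, 0.045, 0.999, -0.0]
wrist_force: [0.2, 0.3, 0.2]
finger_gap: 0.0
clock: 8.7
tcp_pos: [0.4929, 0.0089, 0.0512]
orientation: [-0.0, 0.045, 0.999, 0.0]
wrist_force: [0.4, -0.1, -0.3]
finger_gap: 0.0
t 8.70 ledge x,y [-0.0833  0.0175] z 0.0512 tooly-tilt 5.13 (want 5.14) F [ 0.39 -0.12 -0.26] gap 0.0000 toolz [-3.e-04  1.e-04 -1.e+00]
tool shift units [-0.0003 -0.      0.0009] mm [-0.3 -0.   0.7]
```

```bash

python3 -m creep '{"hand":[0,0,0,0,0],"delta_pos":[[0,0,0.001],[0,0,0],[0,0,0.001],[0,0,0],[0,0,0]],"turn":[0,0,0,0,0]}'
python3 -c "
from h import *
st(-.083,.0175,.0505)"
python3 -m creep '{"hand":[0,0,0,0,0],"delta_pos":[[0,0,0.001],[0,0,0],[0,0,0.0],[0,0,0],[0,0,0]],"turn":[0,0,0,0,0]}'
python3 -c "
from h import *
st(-.083,.0175,.0505)"
```

```text
clock: 9.12
tcp_pos: [0.4931, 0.0088, 0.0497]
orientation: [-0.0, 0.045, 0.999, 0.0]
wrist_force: [-0.2, -0.4, 0.8]
finger_gap: 0.0001
t 9.12 ledge x,y [-0.083   0.0175] z 0.0497 tooly-tilt 5.14 (want 5.14) F [-0.17 -0.4   0.84] gap 0.0001 toolz [-0.e+00  1.e-04 -1.e+00]
tool shift units [-0.     0.    -0.001] mm [-0.   0.  -0.8]
clock: 9.53
tcp_pos: [0.4933, 0.0088, 0.0492]
orientation: [0.0, 0.045, 0.999, 0.0]
wrist_force: [-1.2, -0.3, 4.8]
finger_gap: -0.0001
t 9.53 ledge x,y [-0.0828  0.0175] z 0.0492 tooly-tilt 5.13 (want 5.14) F [-1.22 -0.25  4.78] gap -0.0001 toolz [ 4.e-04 -0.e+00 -1.e+00]
tool shift units [ 0.0003  0.     -0.0016] mm [ 0.2  0.  -1.3]
```

Touchdown at a TCP z of 0.0493 means the tips are on the 65 mm top. I'll push at about 0.0515.

```bash

python3 -m creep '{"hand":[0,0,0,0,0],"delta_pos":[[0,0,-0.0034],[0,0,0],[-0.006,0,0],[-0.007,0,0],[-0.007,0,0]],"turn":[0,0,0,0,0]}'
python3 -m creep '{"hand":[0,0,0,0,0],"delta_pos":[[-0.004,0,0],[-0.004,0,0],[-0.004,0,0],[-0.004,0,0],[-0.004,0,0]],"turn":[0,0,0,0,0]}'
python3 -c "
from h import *
st(-.031,.0175,.0515)
c=shot('scene','s8.png'); cv2.imwrite('pics/s8c.png',cv2.resize(c['pixels'][130:290,190:430,::-1],None,fx=3,fy=3))"
```

```text
clock: 9.95
tcp_pos: [0.5091, 0.0074, 0.0514]
orientation: [-0.0, 0.045, 0.999, 0.0]
wrist_force: [-1.9, 0.3, 0.9]
finger_gap: -0.0002
clock: 10.37
tcp_pos: [0.525, 0.006, 0.0514]
orientation: [-0.0, 0.045, 0.999, 0.0]
wrist_force: [-1.7, -0.2, -1.1]
finger_gap: -0.0001
t 10.37 ledge x,y [-0.0509  0.0175] z 0.0514 tooly-tilt 5.13 (want 5.14) F [-1.68 -0.22 -1.07] gap -0.0001 toolz [-6.e-04  2.e-04 -1.e+00]
tool shift units [-0.0249 -0.     -0.0001] mm [-19.9  -0.   -0.1]
```

View pics/s8c.png

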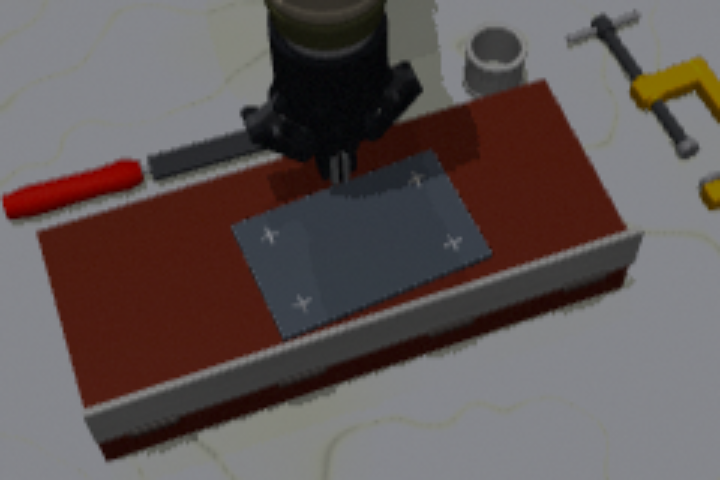

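Plate is moving with the fingers: its front edge now meets the tips near (340,185), and its near-tin back corner (285,338) is close to the fence. Continuing.

```bash

python3 -m creep '{"hand":[0,0,0,0,0],"delta_pos":[[-0.003,0,0],[-0.003,0,0],[-0.003,0,0],[-0.003,0,0],[-0.003,0,0]],"turn":[0,0,0,0,0]}'
python3 -m creep '{"hand":[0,0,0,0,0],"delta_pos":[[-0.002,0,0],[-0.002,0,0],[-0.002,0,0],[-0.002,0,0],[0,0,0]],"turn":[0,0,0,0,0]}'
python3 -c "
from h import *
st(-.031,.0175,.0515)
c=shot('scene','s9.png'); cv2.imwrite('pics/s9c.png',cv2.resize(c['pixels'][130:290,190:430,::-1],None,fx=3,fy=3))"
```

```text
clock: 10.83
tcp_pos: [0.5371, 0.0049, 0.0516]
orientation: [-0.0, 0.045, 0.999, 0.0]
wrist_force: [-1.5, 0.7, 0.2]
finger_gap: 0.0002
clock: 11.25
tcp_pos: [0.5435, 0.0045, 0.0516]
orientation: [0.0, 0.045, 0.999, 0.0]
wrist_force: [-2.3, 0.9, 0.1]
finger_gap: 0.0001
t 11.25 ledge x,y [-0.0324  0.0177] z 0.0516 tooly-tilt 5.13 (want 5.14) F [-2.31  0.88  0.14] gap 0.0001 toolz [ 0.e+00  4.e-04 -1.e+00]
tool shift units [-0.0017 -0.0002  0.0001] mm [-1.4 -0.2  0.1]
```

View pics/s9c.png

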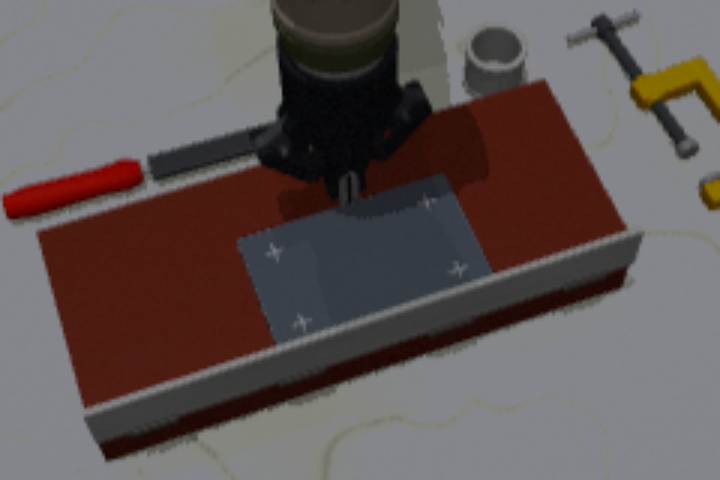

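```bash

python3 -m creep '{"hand":[0,0,0,0,0],"delta_pos":[[-0.0015,0,0],[-0.0015,0,0],[-0.0015,0,0],[0,0,0],[0,0,0]],"turn":[0,0,0,0,0]}'
python3 -c "
from h import *
st(-.031,.0175,.0515)"
```

```text
clock: 11.72
tcp_pos: [0.5447, 0.0043, 0.0513]
orientation: [-0.002, 0.045, 0.999, 0.0]
wrist_force: [-7.8, 1.5, 3.9]
finger_gap: 0.0004
t 11.72 ledge x,y [-0.0312  0.0176] z 0.0513 tooly-tilt 5.13 (want 5.14) F [-7.78  1.46  3.88] gap 0.0004 toolz [-4.1e-03  5.0e-04 -1.0e+00]
tool shift units [-0.0003 -0.0001 -0.0002] mm [-0.2 -0.1 -0.2]
```

```bash

python3 -m creep '{"hand":[0,0,0,0,0],"delta_pos":[[0.015,0,0],[0.02,0,-0.02],[0.01,-0.02,-0.03],[0,-0.035,-0.02],[0,-0.04,0]],"turn":[0,0,0,0,0]}'
python3 -m creep '{"hand":[0,0,0,0,0],"delta_pos":[[0,-0.03,0],[0,-0.02,0],[0,0,0],[0,0,0],[0,0,0]],"turn":[0,0,0,0,0]}'
python3 - <<'E'
from h import *
np.set_printoptions(precision=4,suppress=True)
st()
for n in ['scene','top','wrist']:
    c=shot(n,n+'10.png')
    for d in env.pinpoint(n,'plate')[:1]:
        print(n,d['score'],d['location'],inl(wz(c,*d['location'],.065)))
    if n=='top':
        P,red,hi=measure(c); X=(P[...,:2]-L0)@XA; hi&=(X<.08)
        r,p=rect(hi,c,.071); print(r,inl(r[0]))
E
python3 -c "
import cv2
cv2.imwrite('pics/t10c.png',cv2.resize(cv2.imread('pics/top10.png')[140:260,230:440],None,fx=3.5,fy=3.5))"
```

```text
clock: 12.13
tcp_pos: [0.5075, -0.0695, 0.1119]
orientation: [0.004, 0.043, 0.999, -0.001]
wrist_force: [1.9, 1.1, 0.5]
finger_gap: -0.0001
clock: 12.55
tcp_pos: [0.5012, -0.1083, 0.1079]
orientation: [0.001, 0.045, 0.999, -0.0]
wrist_force: [0.0, 0.4, 0.3]
finger_gap: -0.0
t 12.55 ledge x,y [-0.0644 -0.0985] z 0.1079 tooly-tilt 5.15 (want 5.14) F [0.02 0.36 0.34] gap -0.0000 toolz [ 0.001  -0.0002 -1.    ]
scene 0.92 [214.4, 311.6] [0.0195 0.0136]
top 0.58 [191.0, 334.5] [0.028  0.0083]
((0.6061390042304993, -0.007205568253993988), (0.1586606800556183, 0.10135292261838913), 84.87350463867188) [0.031  0.0116]
wrist 0.91 [330.5, 457.6] [0.0296 0.0139]
```

View pics/t10c.png

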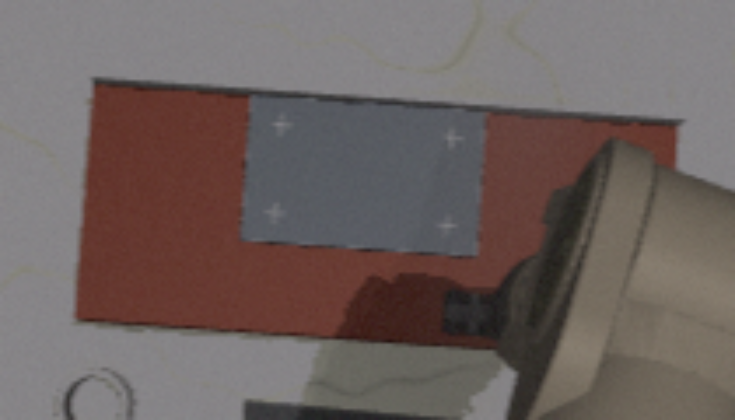

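View pics/scene10.png

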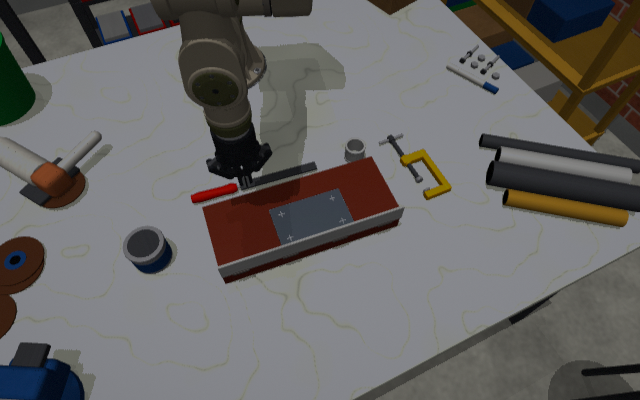

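```bash

python3 -m creep '{"hand":[0,0,0,0,0],"delta_pos":[[-0.03,-0.007,0],[-0.04,0,0],[-0.04,0,0],[-0.008,0,0],[0,0,0]],"turn":[0,0,0,0,0]}'
python3 -m creep '{"hand":[0,0,0,0,0],"delta_pos":[[0,0,0.02],[0,0,0.02],[0,0,0.015],[0,0,0.007],[0,0,0]],"turn":[0,0,0,0,0]}'
python3 - <<'E'
from h import *
st(.03,-.103,.0515)
E
```

```text
clock: 13.27
tcp_pos: [0.5961, -0.1222, 0.107]
orientation: [0.0, 0.044, 0.999, -0.0]
wrist_force: [-0.3, 0.1, 0.2]
finger_gap: 0.0002
clock: 13.68
tcp_pos: [0.5919, -0.1215, 0.0565]
orientation: [-0.002, 0.045, 0.999, 0.001]
wrist_force: [-0.6, 0.5, 0.0]
finger_gap: -0.0001
t 13.68 ledge x,y [ 0.0271 -0.1035] z 0.0565 tooly-tilt 5.12 (want 5.14) F [-0.57  0.5   0.03] gap -0.0001 toolz [-0.0038  0.0013 -1.    ]
tool shift units [-0.0037  0.0006  0.0063] mm [-3.   0.5  5. ]
```

```bash

python3 -m creep '{"hand":[0,0,0,0,0],"delta_pos":[[0,0,0.003],[0,0,0.0015],[0,0,0],[0,0,0],[0,0,0]],"turn":[0,0,0,0,0]}'
python3 - <<'E'
from h import *
st(.03,.07,.0515)
E
```

```text
clock: 14.1
tcp_pos: [0.5946, -0.1225, 0.0551]
orientation: [0.0, 0.045, 0.999, -0.0]
wrist_force: [0.4, 0.2, -0.3]
finger_gap: 0.0002
t 14.10 ledge x,y [ 0.0298 -0.1043] z 0.0551 tooly-tilt 5.14 (want 5.14) F [ 0.43  0.21 -0.29] gap 0.0002 toolz [ 9.e-04 -2.e-04 -1.e+00]
tool shift units [-2.000e-04  2.178e-01  4.400e-03] mm [ -0.2 174.3   3.5]
```

Now lower to the pushing height and start sliding.

```bash

python3 -m creep '{"hand":[0,0,0,0,0],"delta_pos":[[0,0,0.0042],[0,0,0],[0,0,0],[0,0,0],[0,0,0]],"turn":[0,0,0,0,0]}'
python3 -m creep '{"hand":[0,0,0,0,0],"delta_pos":[[0,0.005,0],[0,0.006,0],[0,0.006,0],[0,0.006,0],[0,0.006,0]],"turn":[0,0,0,0,0]}'
python3 - <<'E'
from h import *
st(.03,.07,.0515)
E
```

```text
clock: 14.52
tcp_pos: [0.5942, -0.1223, 0.0511]
orientation: [-0.0, 0.045, 0.999, 0.0]
wrist_force: [-0.0, -0.9, -1.0]
finger_gap: 0.0002
clock: 14.93
tcp_pos: [0.5963, -0.0985, 0.0511]
orientation: [0.0, 0.045, 0.999, 0.0]
wrist_force: [0.4, -0.1, 0.4]
finger_gap: -0.0003
t 14.93 ledge x,y [ 0.0294 -0.0802] z 0.0511 tooly-tilt 5.11 (want 5.14) F [ 0.36 -0.06  0.39] gap -0.0003 toolz [ 0.e+00  2.e-04 -1.e+00]
tool shift units [-0.0008  0.1877 -0.0004] mm [ -0.6 150.2  -0.4]
```

```bash

python3 -m creep '{"hand":[0,0,0,0,0],"delta_pos":[[0,0.004,-0.0003],[0,0.004,0],[0,0.005,0],[0,0.005,0],[0,0.006,0]],"turn":[0,0,0,0,0]}'
python3 - <<'E'
from h import *
st(.03,.07,.0515)
c=shot('scene','s11.png'); cv2.imwrite('pics/s11c.png',cv2.resize(c['pixels'][130:290,190:430,::-1],None,fx=3,fy=3))
E
```

```text
clock: 15.35
tcp_pos: [0.598, -0.0802, 0.0514]
orientation: [-0.0, 0.045, 0.999, -0.0]
wrist_force: [-1.1, -1.8, 1.0]
finger_gap: 0.0002
t 15.35 ledge x,y [ 0.0294 -0.0618] z 0.0514 tooly-tilt 5.17 (want 5.14) F [-1.13 -1.77  1.  ] gap 0.0002 toolz [-1.e-04 -6.e-04 -1.e+00]
tool shift units [-0.0006  0.1648 -0.0002] mm [ -0.5 131.8  -0.2]
```

View pics/s11c.png

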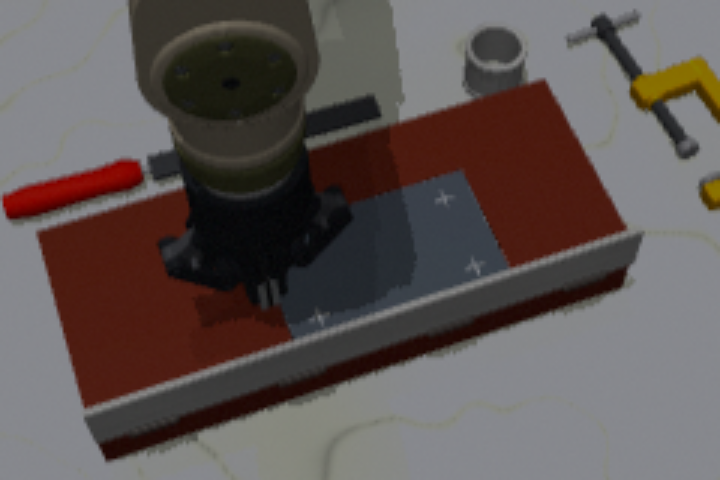

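```bash

python3 -m creep '{"hand":[0,0,0,0,0],"delta_pos":[[0,0.008,0],[0,0.009,0],[0,0.009,0],[0,0.009,0],[0,0.009,0]],"turn":[0,0,0,0,0]}'
python3 -m creep '{"hand":[0,0,0,0,0],"delta_pos":[[-0.0005,0.009,0],[0,0.009,0],[0,0.009,0],[0,0.009,0],[0,0.008,0]],"turn":[0,0,0,0,0]}'
python3 - <<'E'
from h import *
st(.03,.077,.0515)
c=shot('scene','s12.png'); cv2.imwrite('pics/s12c.png',cv2.resize(c['pixels'][130:290,190:430,::-1],None,fx=3,fy=3))
E
```

```text
clock: 15.82
tcp_pos: [0.6012, -0.0441, 0.0513]
orientation: [0.0, 0.045, 0.999, 0.0]
wrist_force: [-0.1, -1.2, -0.1]
finger_gap: -0.0
clock: 16.23
tcp_pos: [0.6046, -0.0092, 0.0513]
orientation: [-0.0, 0.045, 0.999, 0.0]
wrist_force: [-1.7, -2.8, 0.1]
finger_gap: 0.0002
t 16.23 ledge x,y [0.0296 0.0095] z 0.0513 tooly-tilt 5.12 (want 5.14) F [-1.74 -2.76  0.07] gap 0.0002 toolz [-4.e-04  1.e-04 -1.e+00]
tool shift units [-0.0005  0.0844 -0.0003] mm [-0.4 67.5 -0.2]
```

View pics/s12c.png

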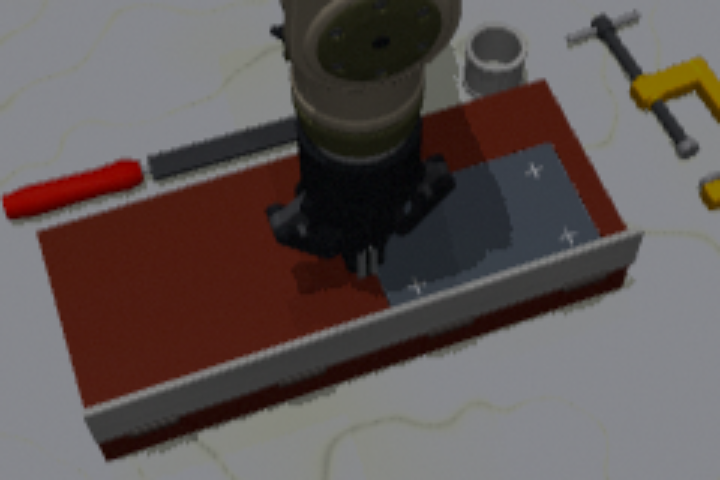

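Still tidy along the fence. Two more pushes (about 54 mm), then measure.

```bash

python3 -m creep '{"hand":[0,0,0,0,0],"delta_pos":[[-0.0004,0.008,0],[0,0.008,0],[0,0.008,0],[0,0.008,0],[0,0.008,0]],"turn":[0,0,0,0,0]}'
python3 -m creep '{"hand":[0,0,0,0,0],"delta_pos":[[0,0.008,0],[0,0.007,0],[0,0.006,0],[0,0.004,0],[0,0,0]],"turn":[0,0,0,0,0]}'
python3 - <<'E'
from h import *
np.set_printoptions(precision=4,suppress=True)
st(.03,.077,.0515)
c=shot('top','t13.png'); cv2.imwrite('pics/t13c.png',cv2.resize(c['pixels'][140:260,230:440,::-1],None,fx=3.5,fy=3.5))
P,red,hi=measure(c); X=(P[...,:2]-L0)@XA; hi&=(X<.08)
r,p=rect(hi,c,.071); print(r,inl(r[0])); q=np.array([inl(a) for a in p]); k=(q[:,0]>.0)&(q[:,0]<.07); print('y max',np.percentile(q[:,1],[98,99.5,100]))
for n in ['top','scene']:
    c=shot(n,n+'13.png')
    for d in env.pinpoint(n,'plate')[:1]: print(n,d['score'],inl(wz(c,*d['location'],.065)))
E
```

```text
clock: 16.7
tcp_pos: [0.608, 0.0224, 0.0513]
orientation: [0.0, 0.045, 0.999, 0.0]
wrist_force: [-0.1, -1.9, 0.1]
finger_gap: 0.0001
clock: 17.12
tcp_pos: [0.6099, 0.0429, 0.0514]
orientation: [0.0, 0.044, 0.999, 0.001]
wrist_force: [0.2, 0.9, 0.4]
finger_gap: 0.0001
t 17.12 ledge x,y [0.0303 0.0618] z 0.0514 tooly-tilt 5.08 (want 5.14) F [0.18 0.87 0.41] gap 0.0001 toolz [ 0.0005  0.001  -1.    ]
tool shift units [ 0.0004  0.019  -0.0001] mm [ 0.3 15.2 -0.1]
((0.6213467121124268, 0.16585877537727356), (0.0892416313290596, 0.10110651701688766), 85.13024139404297) [0.0307 0.1854]
y max [0.2283 0.2295 0.2299]
top 0.71 [0.03   0.1466]
scene 0.73 [0.0212 0.1497]
```

View pics/t13c.png

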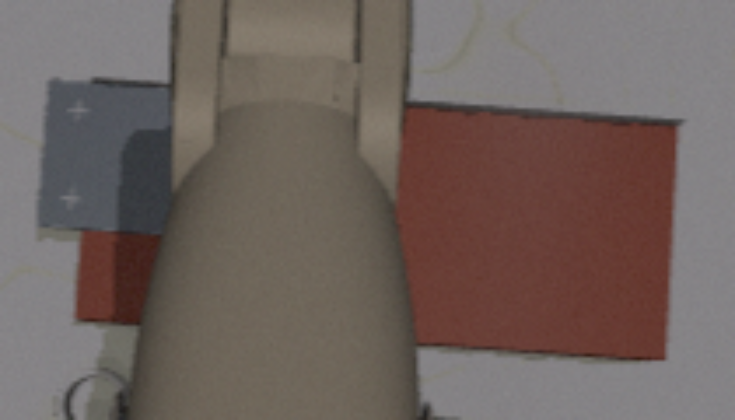

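```bash

python3 -m creep '{"hand":[0,0,0,0,0],"delta_pos":[[0,0.005,0],[0,0.006,0],[0,0.006,0],[0,0.005,0],[0,0.0035,0]],"turn":[0,0,0,0,0]}'
python3 -m creep '{"hand":[0,0,0,0,0],"delta_pos":[[0,0,0],[0,-0.01,0],[0,-0.02,-0.01],[0,-0.02,-0.03],[0,0,-0.03]],"turn":[0,0,0,0,0]}'
python3 -m creep '{"hand":[0,0,0,0,0],"delta_pos":[[0.03,0,0],[0.04,0,0],[0.04,0,0],[0.03,0,0],[0,0,0]],"turn":[0,0,0,0,0]}'
python3 - <<'E'
from h import *
np.set_printoptions(precision=4,suppress=True)
st(-.06,.17,.1)
c=shot('top','t14.png'); cv2.imwrite('pics/t14c.png',cv2.resize(c['pixels'][140:260,230:440,::-1],None,fx=3.5,fy=3.5))
P,red,hi=measure(c); X=(P[...,:2]-L0)@XA; hi&=(X<.08)
r,p=rect(hi,c,.071); print(r,inl(r[0])); q=np.array([inl(a) for a in p]); print('y max',np.percentile(q[:,1],[98,99.5,100]))
for n in ['top','scene']:
    c=shot(n,n+'14.png')
    for d in env.pinpoint(n,'plate')[:1]: print(n,d['score'],inl(wz(c,*d['location'],.065)))
E
```

```text
clock: 17.78
tcp_pos: [0.6116, 0.0626, 0.0514]
orientation: [0.0, 0.045, 0.999, -0.0]
wrist_force: [-0.4, -2.1, 0.4]
finger_gap: -0.0001
clock: 18.2
tcp_pos: [0.6064, 0.0198, 0.1065]
orientation: [-0.002, 0.046, 0.999, -0.0]
wrist_force: [0.7, 0.1, -0.1]
finger_gap: -0.0002
clock: 18.62
tcp_pos: [0.4904, 0.0328, 0.1068]
orientation: [-0.003, 0.045, 0.999, 0.0]
wrist_force: [-1.1, 0.9, 0.3]
finger_gap: -0.0001
t 18.62 ledge x,y [-0.0878  0.0411] z 0.1068 tooly-tilt 5.12 (want 5.14) F [-1.08  0.91  0.27] gap -0.0001 toolz [-0.0054  0.0011 -1.    ]
tool shift units [-0.0348  0.1611  0.0084] mm [-27.9 128.9   6.7]
((0.6200410723686218, 0.1502017378807068), (0.16076798737049103, 0.10163117200136185), 85.00548553466797) [0.0308 0.1696]
y max [0.247  0.2492 0.25  ]
top 0.72 [-0.1341  0.1844]
scene 0.58 [0.0146 0.2728]
```

View pics/t14c.png

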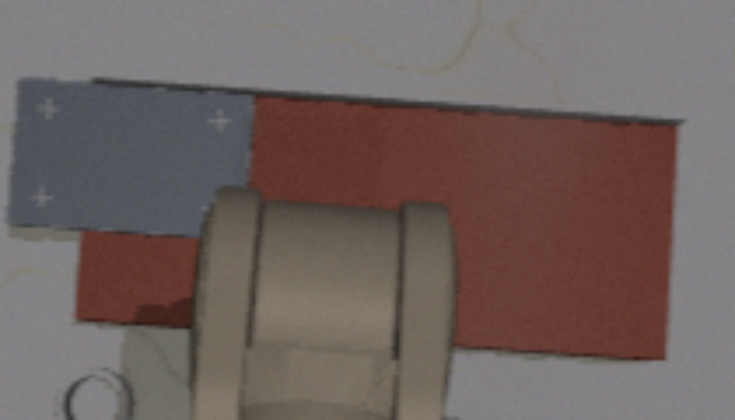

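View pics/scene14.png

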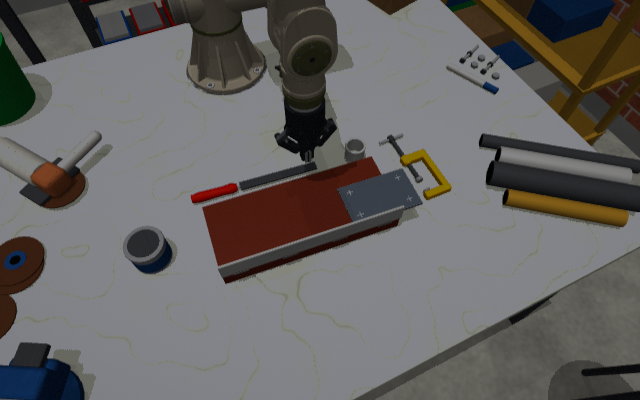

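```bash

python3 -m creep '{"hand":[0,0,0,0,0],"delta_pos":[[0.02,-0.03,-0.03],[0.02,-0.03,-0.03],[0.02,-0.03,-0.03],[0,0,0],[0,0,0]],"turn":[0,0,0,0,0]}'
python3 -m creep '{"hand":[0,0,0,0,0],"delta_pos":[[0,0,0],[0,0,0],[0,0,0],[0,0,0],[0,0,0]],"turn":[0,0,0,0,0]}'
python3 - <<'E'
from h import *
np.set_printoptions(precision=4,suppress=True)
st()
c=shot('top','t15.png'); cv2.imwrite('pics/t15c.png',cv2.resize(c['pixels'][140:290,180:500,::-1],None,fx=2.5,fy=2.5))
P,red,hi=measure(c); X=(P[...,:2]-L0)@XA; hi&=(X<.08)
r,p=rect(hi,c,.071); print('plate',r,inl(r[0]),'z',np.median(P[...,2][hi&(P[...,1]>.1)]))
for t in ['clamp','tin','file','socket']:
    print(t,[(d['score'],np.round(d['location'],1)) for d in env.pinpoint('top',t)[:2]])
E
```

```text
clock: 19.28
tcp_pos: [0.4438, -0.0367, 0.1809]
orientation: [0.002, 0.046, 0.999, -0.0]
wrist_force: [-0.1, -0.7, -0.0]
finger_gap: 0.0003
clock: 19.7
tcp_pos: [0.442, -0.0347, 0.1786]
orientation: [-0.001, 0.044, 0.999, 0.0]
wrist_force: [0.1, 0.8, -0.7]
finger_gap: 0.0001
t 19.70 ledge x,y [-0.13   -0.0304] z 0.1786 tooly-tilt 5.07 (want 5.14) F [ 0.11  0.83 -0.68] gap 0.0001 toolz [-0.0014  0.0005 -1.    ]
plate ((0.6199311017990112, 0.15021394193172455), (0.16077777743339539, 0.10139863193035126), 85.01464080810547) [0.0307 0.1696] z 0.07200047865411863
clamp [(0.59, array([199.7, 208.3]))]
tin [(0.92, array([228.9, 466.3]))]
file []
socket [(0.57, array([254.4, 255.2]))]
```

View pics/t15c.png

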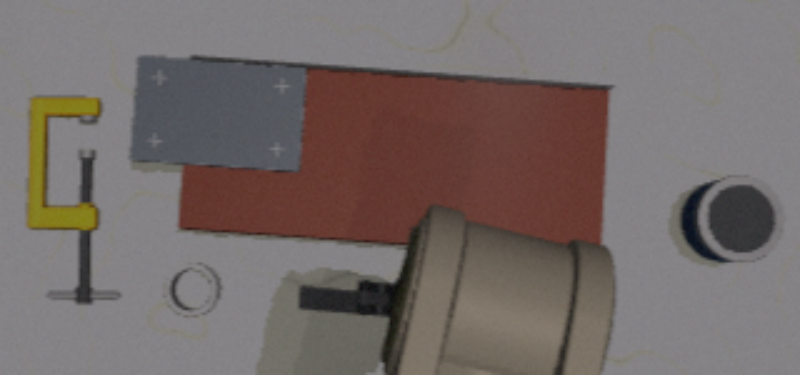

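The plate lies along the fence, with its left end at about (135,108) and the ledge end at about (185,195). The clamp, tin and socket are where they were. The file is partly hidden by the arm, but it was never touched.

```bash
python3 -c "
from workcell import env
print(env.hand_in())"
```

```text
the job is handed in; nothing more can be done
None
```

The plate is flush against the fence and sticks out about 50 mm past the end of the ledge on the clamp's side. I pushed it flat against the fence with closed fingertips, slid it along from its far short end, backed off and handed in at about 20 s.

**Last top-camera check:** in the ledge's frame the plate sits at x = 0.031 m and y = 0.170 m. It is parallel to the fence within about 0.2° and its top is at about 0.072 m, so it lies flat. The clamp, tin and socket were found within about 3 pixels (roughly 8 mm or less) of their starting positions.

**What failed or disagreed:**
- **Fingertip height:** the fingertips sat about 27 mm higher than the nose length given for the robot implies. My first push passed over the plate without touching it.
- **Contact with the ledge:** I then went too low, and the tips pressed on the ledge's front edge. The wrist force reached about 85 N on the horizontal axis and the same on the vertical. Together that is about 120 N, right at the limit, so it may count against the run. I backed off, found the ledge top by a gentle touch of about 5 N, and pushed from there.
- **Plate network:** in the second-to-last check it pointed at something other than the plate, so I relied on my own colour and depth measurement.
- **File:** the arm partly hid it in the last picture and the network did not find it there. It was in place in the scene picture taken just before, and nothing touched it.

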